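# Put four mixed-up lab containers back on their own stands

## Task

The containers beside the blood analysers got mixed up: the two round ones are on the angular stands and the two angular ones on the round stands. Put each upright in the middle of its own stand: the slim bottle on the small round one, the wide jar on the large round one, the square bottle on the square one and the tube rack lengthwise on the oblong one, the last two lined up with their stand's edges; the empty hexagonal stand may serve as a spare place. Do not tip any container over on the way, and leave the small glass beaker where it stands.

Things in the scene. Friction and masses are not known exactly. Their poses are not given: they have to be found in the camera images.
- slim_bottle: White plastic bottle with paper label, round, 38 mm in diameter up to 88 mm height, then a grey cap 25 mm in diameter, 115 mm high in all, about 0.12 kg. Loose, closed, rigid; origin at the centre of its underside, z up; starts standing on a stand that is not its own.
- wide_jar: Squat white round jar with a grey lid of the same width, 60 mm in diameter, 62 mm high, about 0.16 kg. Loose, closed, rigid; origin at the centre of its underside, z up; starts standing on a stand that is not its own.
- square_bottle: White bottle of square section, 42 x 42 mm and 64 mm high, with a round grey cap 28 mm in diameter on top, 80 mm high in all, about 0.13 kg; x and y axes square to its faces. Loose, closed, rigid; origin at the centre of its underside, z up; starts standing on a stand that is not its own.
- tube_rack: White block rack with ten small capped tubes fixed in it (grey tops), 84 mm long (its x) by 36 mm wide (its y), block 42 mm high, 50 mm with the tube tops, about 0.12 kg; grip it across its 36 mm width. Loose, closed, rigid; origin at the centre of its underside, z up; starts standing on a stand that is not its own.
- stand_round_small: Small round grey stand, 96 mm in diameter: home of the slim bottle. Plate 8 mm thick, flat top, no rim, bolted to the bench; origin at the centre of its underside (the top is at z = 8 mm).
- stand_round_large: Large round grey stand, 130 mm in diameter: home of the wide jar. Plate 8 mm thick, flat top, no rim, bolted to the bench; origin at the centre of its underside (the top is at z = 8 mm).
- stand_square: Square grey stand, 96 x 96 mm, x and y axes square to its edges: home of the square bottle. Plate 8 mm thick, flat top, no rim, bolted to the bench; origin at the centre of its underside (the top is at z = 8 mm).
- stand_long: Oblong grey stand, 130 mm long (its x) by 80 mm wide (its y): home of the tube rack, long side along long side. Plate 8 mm thick, flat top, no rim, bolted to the bench; origin at the centre of its underside (the top is at z = 8 mm).
- stand_hex: Hexagonal grey stand, 100 mm across flats, empty at the start: the spare place. Plate 8 mm thick, flat top, no rim, bolted to the bench; origin at the centre of its underside (the top is at z = 8 mm).
- beaker: Small open glass beaker, 38 mm across, 50 mm high, about 0.06 kg, loose among the stands; origin at the centre of its underside. To be left where it stands. (Beside it on the bench, unlisted and up to 50 mm high, stand a small pot with a red lid and a flat timer.)
Things that resemble listed ones, but are neither listed nor needed, are in the scene too. What is shaped like the wide_jar but brown or orange is not meant.

How it is judged:
By the outcome, as a careful person would: the job done as asked, in the order asked, and still so for the second after the job is handed in, with the robot touching nothing.
It also fails if it takes over 138 s, if anything falls off the work surface, if the arm or the gripper's body presses on something with over 40 N, if the wrist force passes 120 N, or if a joint passes its speed limit or range.

## Robot

A 6-joint arm with a two-finger parallel gripper is mounted at the origin on the work surface. World frame = base frame: x ahead of the robot, y to its left, z up, the work surface at z = 0. Lengths are in m, angles in degrees, forces in N, time in s.
With the tool pointing down it reaches from about 0.35 to 0.725 m from the base axis. Payload 4.3 kg.
Tool frame: the origin (TCP) lies on the centre line of the jaws, within the pads' length; the fingertips stand 14 mm ahead of it and the grasp point (between the pads) lies 5 mm behind it; z points along the fingers, y is the line along which they close (so a half turn about z gives the same grasp; the last joint's range is limited). The gripper opens to 85 mm and grips with 20 to 120 N. Pads are 22 mm wide; open, the fingers measure 114 mm over their backs; the gripper's body (76 mm by 85 mm) begins 54 mm behind the grasp point. The pads swing forward as they close: fully open they stand 13 mm farther back than shut.
Start: joints at [60.544, 21.618, 4.641, 73.018, 0, 83.68], TCP at [0.226, 0.529, 0.245] pointing down, gripper open.
Joint ranges: [-156.06, 156.06], [-48.1, 94.91], [-58.44, 69.94], [-101.28, 121.22], [-78.64, 73.56], [-180, 180]. Speed limits (degrees/s): [147.25, 147.25, 180, 180, 180, 180].

## Interface

Orientations are given as [roll, pitch, yaw] about the fixed x, y, z axes, in that order (R = Rz(yaw) Ry(pitch) Rx(roll)).
In Python, from rig import status, imaging, order gives the robot as it stands.
- The arm moves only by the shell command python3 -m inch 'ROWS' [FORCE]. ROWS is JSON, a list of rows, each an object with "translation": the shift along the world's x, y, z in cm, a list of three; "dr": the turn, a rotation vector about the world's x, y, z in degrees, a list of three; "jaw": the opening, from 0 (shut) to 1 (fully open). In form: [{"translation": [x, y, z], "dr": [wx, wy, wz], "jaw": jaw}, ...]. A call has 1 to 5 rows; each row is the pose to reach, as a shift and turn from the pose commanded when the call began; what a row does not reach only later rows make up. A row lasts 1/10 s, in which the tool goes at most 50 mm and 8.59 degrees, less where a joint would pass 70% of its speed; a pose out of reach is approached as far as the arm can. A call with a gripper value outside its range is refused whole. The fingers move at their own pace and stop on an object; FORCE is the grip in N (left out, the last holds). Time passes only in rows, so rows that repeat a pose let the fingers close. It gives the time, the measured TCP pose, the force, the opening and the grip force at its end, in the units of the state.
- status.get_state(): the state, without advancing time (a new reading comes with each control period).
- imaging.snapshot(name): name is "side" or "top"; returns a dict with "image" (400x640x3 uint8, red, green, blue), "fov_y" (degrees; the focal length in pixels is half the picture's height over the tangent of half this angle, whatever the lens; pixels are square), "cx", "cy" (the principal point, pixels), "world_from_camera" (4x4, takes a point from camera to world coordinates). Camera axes: x right, y down, z forward; pixel columns grow to the right and rows downward; lengths in m; the calibration is good to about 2 mm. A picture is of the moment at which its call begins. There is no depth.
- order.job_done(): hands the job in; it is judged then, once.
The state is a dict: "clock": time; "joints": joint angles; "qvel": joint speeds; "joint_torque": joint torques, N m; "tcp_pos": TCP position; "tool_rot": TCP orientation; "wrist_force": force on the tool from outside, world axes, zero at the start; "wrist_torque": the same for the moment, N m; "finger_gap": finger opening in m; "gripper_force": force on a finger pad.
Only numpy, scipy, OpenCV 4.12 (cv2) and the standard library are available. Lean on these libraries where they do the work, as an engineer would, in place of code of your own. Each camera call takes 0.05 s, during which the arm holds its last target. There are 200 camera calls.

## Working session

There is one attempt and no reset: what is moved stays moved. The work goes in short steps, Python scripts to look and compute and a shell command to move; the robot and the scene stay as the last step left them, time stands still between calls to the robot, and variables do not carry over. Pictures are saved under pics/ and viewed, at most 16 in all, crops included, and the job is handed in when it is done.

```bash
mkdir -p pics; ls; python3 - <<'E'
from rig import status, imaging
import cv2
s=status.get_state(); print(s)
for n in("top","side"):
    d=imaging.snapshot(n); cv2.imwrite(f"pics/{n}0.png",d["image"][:,:,::-1]); print(d["fov_y"],d["cx"],d["cy"],d["world_from_camera"])
E
```

```text
pics
{'clock': 0.0, 'joints': array([6.05462308e+01, 2.16636585e+01, 4.56348566e+00, 7.30176998e+01,
       3.85356289e-04, 8.36791404e+01]), 'qvel': array([-0.05132336, -0.00055172,  0.07482825,  0.00736643,  0.00429109,
        0.03795053]), 'joint_torque': array([ 6.69130004e-04, -4.63605523e+01,  2.69873607e+01,  2.06843577e-02,
       -1.65560909e-04, -3.18900895e-06]), 'tcp_pos': array([0.22559497, 0.52822509, 0.24434702]), 'tool_rot': array([-1.79882886e+02, -1.33603399e-02,  1.56867076e+02]), 'wrist_force': array([ 0.06166073,  0.42624527, -1.06828022]), 'wrist_torque': array([-0.03268746,  0.02581742, -0.0001418 ]), 'gripper_force': 0.0, 'finger_gap': 0.08517742923292183}
50.208485467694835 322.575330153014 193.64320377169358 [[ 0.01139298 -0.99128403  0.13124853  0.36111455]
 [-0.9998532  -0.00961363  0.01418284  0.06660382]
 [-0.01279745 -0.13139085 -0.99124804  1.10156217]
 [ 0.          0.          0.          1.        ]]
55.34015079465346 320.7192725313164 196.01520087594147 [[ 0.97311    -0.14894985  0.17570109  0.36367611]
 [-0.2295483  -0.56387102  0.79332027 -0.5999397 ]
 [-0.01909218 -0.81231977 -0.58289971  0.53187128]
 [ 0.          0.          0.          1.        ]]
```

View pics/top0.png

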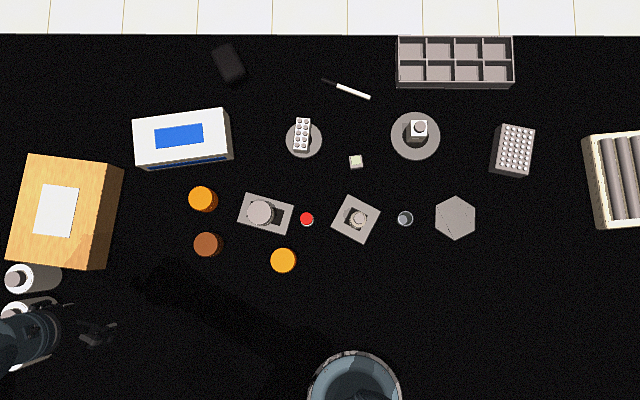

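View pics/side0.png

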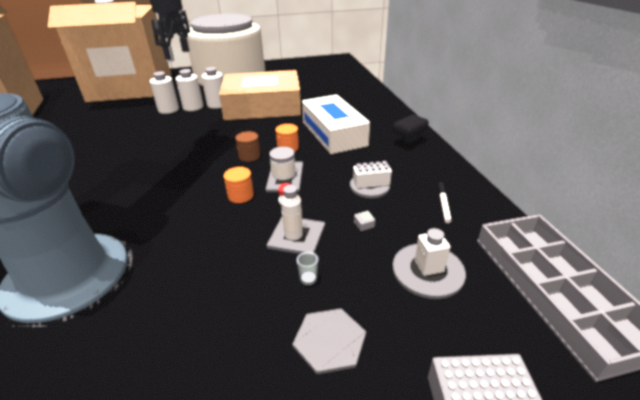

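The top view shows the slim bottle (357,217) on the square stand, the jar (262,212) on the oblong one, the rack (302,134) on the small round one and the square bottle (418,130) on the large round one. The hex stand is at (455,217) and the beaker at (405,218). The side view agrees.

```bash
python3 - <<'E'
import cv2,numpy as np
im=cv2.imread("pics/top0.png")
c=im[100:255,225:485]
cv2.imwrite("pics/crop1.png",cv2.resize(c,None,fx=3,fy=3,interpolation=cv2.INTER_CUBIC))
hsv=cv2.cvtColor(im,cv2.COLOR_BGR2HSV)
m=(hsv[...,2]>60).astype(np.uint8)
cs,_=cv2.findContours(m,cv2.RETR_EXTERNAL,cv2.CHAIN_APPROX_NONE)
for k in cs:
    (x,y)=k.mean(0)[0]
    if 225<x<485 and 100<y<255 and cv2.contourArea(k)>50: print(cv2.boundingRect(k),cv2.contourArea(k),cv2.minAreaRect(k))
for x,y in((345,205),(420,150),(455,217),(262,212),(302,134),(418,127),(285,225),(418,118)): print((x,y),im[y,x])
E
```

```text
(300, 212, 14, 15) 145.5 ((306.5, 219.0), (14.0, 13.0), 90.0)
(397, 211, 17, 16) 178.5 ((405.25006103515625, 218.25003051757812), (14.849242210388184, 15.55634880065918), 45.0)
(435, 195, 40, 46) 1312.0 ((454.5, 217.5), (39.0, 45.0), 0.0)
(330, 194, 51, 51) 1378.5 ((355.1649169921875, 218.9108123779297), (38.15884780883789, 37.95089340209961), 27.89727020263672)
(237, 192, 57, 44) 1525.5 ((265.00946044921875, 213.21697998046875), (50.6860466003418, 31.730289459228516), 15.945395469665527)
(349, 154, 14, 16) 151.0 ((355.5, 161.5), (13.31631851196289, 12.987520217895508), 80.53767395019531)
(285, 117, 37, 41) 1056.0 ((304.1502380371094, 138.1309051513672), (36.031700134277344, 39.37281799316406), 31.607500076293945)
(391, 112, 50, 49) 1838.5 ((414.7500305175781, 135.74998474121094), (48.790367126464844, 48.08325958251953), 45.0)
(345, 205) [164 166 178]
(420, 150) [149 155 164]
(455, 217) [155 160 169]
(262, 212) [181 188 200]
(302, 134) [255 250 248]
(418, 127) [174 176 192]
(285, 225) [168 173 182]
(418, 118) [141 144 152]
```

View pics/crop1.png

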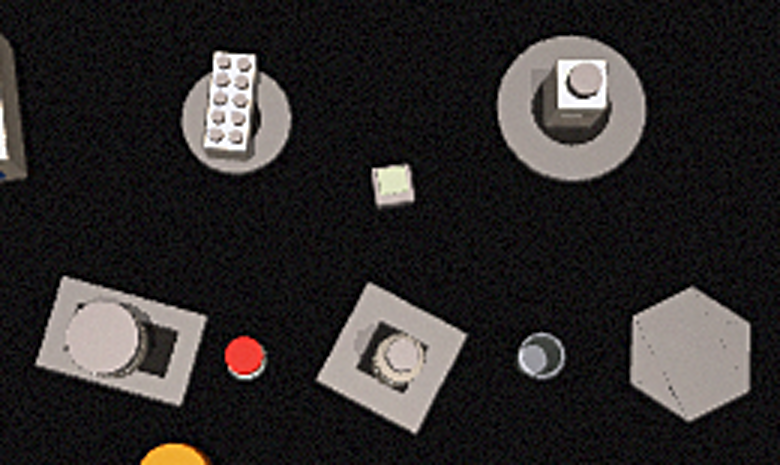

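The crop clearly shows all four stands. Cap centres in crop coordinates are jar (102,338), slim (404,355) and square (585,80). The rack's white block is at about (231,102).

```bash
cat > h.py <<'E'
import cv2,numpy as np
from rig import status, imaging
def snap(n,name=None):
    d=imaging.snapshot(n)
    if name: cv2.imwrite(f"pics/{name}.png",d["image"][:,:,::-1])
    return d
def w(d,uv,z):
    uv=np.atleast_2d(np.asarray(uv,float)); f=200/np.tan(np.radians(d["fov_y"]/2)); T=np.array(d["world_from_camera"])
    r=np.c_[(uv[:,0]-d["cx"])/f,(uv[:,1]-d["cy"])/f,np.ones(len(uv))]@T[:3,:3].T
    return T[:3,3]+r*((z-T[2,3])/r[:,2])[:,None]
def px(d,P):
    f=200/np.tan(np.radians(d["fov_y"]/2)); T=np.array(d["world_from_camera"]); p=T[:3,:3].T@(np.asarray(P)-T[:3,3]); return p[0]/p[2]*f+d["cx"],p[1]/p[2]*f+d["cy"]
def rect(d,k,z):
    q=w(d,k.reshape(-1,2),z)[:,:2]; (c,s,a)=cv2.minAreaRect((q*1000).astype(np.float32))
    if s[0]<s[1]: s=s[::-1];a-=90
    return np.round(c,1),np.round(s,1),round(((a+90)%180)-90,1)
def cont(m): return cv2.findContours(m.astype(np.uint8),cv2.RETR_EXTERNAL,cv2.CHAIN_APPROX_NONE)[0]
def circ(q): # algebraic fit
    A=np.c_[2*q,np.ones(len(q))]; s=np.linalg.lstsq(A,(q**2).sum(1),rcond=None)[0]; return np.round(1000*s[:2],1),round(1000*np.sqrt(s[2]+s[:2]@s[:2]),1)
E
python3 - <<'E'
from h import *
d=snap("top"); im=d["image"]; v=im.max(2)
for k in cont(v>60):
    x,y=k.mean(0)[0]
    if not(225<x<485 and 100<y<255) or cv2.contourArea(k)<50: continue
    q=w(d,k.reshape(-1,2),.008)[:,:2]
    print(k.mean(0)[0].round(),'rect',rect(d,k,.008),'circ',circ(q))
    if x<320 and y<150: print(' low half',circ(q[k[:,0,1]>137]))
roi=np.zeros(v.shape,bool); roi[110:160,280:440]=1
for t in (205,225):
  for k in cont((im.min(2)>t)&roi):
    if cv2.contourArea(k)>60: print('white',t,k.mean(0)[0],rect(d,k,.05 if k.mean(0)[0][0]<350 else .072))
o=np.array([225,100])
for n,p,z in(("jar",(102,338),.07),("slim",(404,355),.123),("sq",(585,80),.088),("rack",(231.5,102),.055),("beaker",(541,356),.05)):
    p=(np.array(p)+.5)/3-.5+o; print(n,p.round(1),w(d,p,z).round(4))
s=snap("side","s1")
for n,z,lo in(("jar",.07,0),):pass
c=s["image"][60:385,150:490]; cv2.imwrite("pics/crop2.png",cv2.resize(c[75:225,60:330],None,fx=2.9,fy=2.9,interpolation=cv2.INTER_CUBIC)[:,:,::-1])
E
```

```text
[306. 219.] rect (array([439.9, 122.8]), array([36. , 33.4]), 0.8) circ (array([440.1, 123. ]), np.float64(17.5))
[405. 218.] rect (array([ 444.5, -130. ]), array([40.3, 37.5]), -45.1) circ (array([ 444.3, -129.3]), np.float64(19.4))
[455. 218.] rect (array([ 448.1, -255.4]), array([115.3,  99.4]), -2.0) circ (array([ 447.7, -256. ]), np.float64(52.3))
[355. 219.] rect (array([442.,  -2.]), array([97.5, 97.1]), -27.7) circ (array([441.9,  -2.1]), np.float64(54.9))
[265. 213.] rect (array([453.6, 229.7]), array([130.9,  81.4]), 75.0) circ (array([453.7, 229.6]), np.float64(59.8))
[356. 162.] rect (array([591.3,  -2.7]), array([35.7, 34. ]), 9.5) circ (array([591.3,  -2.6]), np.float64(18.7))
[303. 137.] rect (array([653.4, 132.3]), array([105.8,  95.8]), -29.9) circ (array([653.7, 134.9]), np.float64(49.5))
 low half (array([648.7, 134.6]), np.float64(46.9))
[415. 136.] rect (array([ 662.1, -157.9]), array([129.7, 128.1]), -44.7) circ (array([ 662.3, -158.6]), np.float64(64.3))
white 205 [418.37288136 127.37288136] (array([ 665. , -154.4]), array([39.1, 37.1]), -0.9)
white 205 [300.39072848 132.9205298 ] (array([654.3, 137.5]), array([82. , 34.3]), -4.9)
white 225 [418.22413793 127.5       ] (array([ 665. , -154.4]), array([39.1, 37.1]), -0.9)
white 225 [301.23489933 133.89932886] (array([654.3, 137.5]), array([81.5, 33.8]), -4.9)
jar [258.7 212.3] [[0.4504 0.236  0.07  ]]
slim [359.3 218. ] [[ 0.4352 -0.0043  0.123 ]]
sq [419.7 126.3] [[ 0.6632 -0.1538  0.088 ]]
rack [301.8 133.7] [[0.6517 0.1356 0.055 ]]
beaker [405.  218.3] [[ 0.441  -0.1218  0.05  ]]
```

View pics/crop2.png

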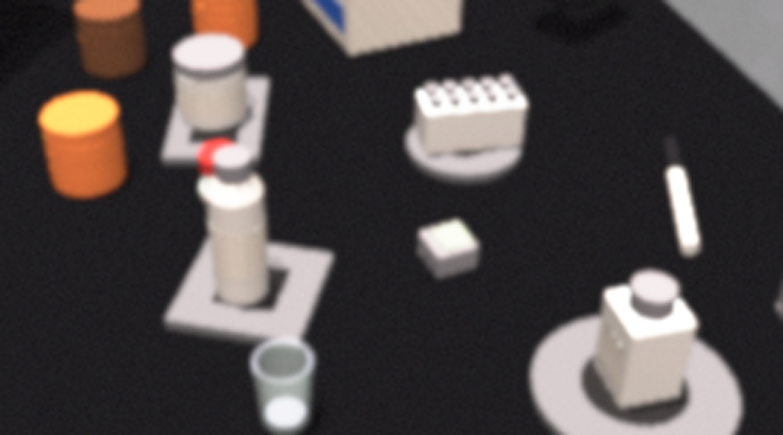

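The side crop confirms all four containers upright: jar top at (209,45), slim bottle (235,165), rack (470,105) and square bottle (655,290). The plan is slim→hex, square→square stand, jar→large round, rack→oblong, slim→small round. First I go above the slim bottle.

```bash
python3 -m inch '[{"translation":[3.5,-8.9,0],"dr":[0,0,0],"jaw":1},{"translation":[7,-17.8,0],"dr":[0,0,0],"jaw":1},{"translation":[7,-17.8,0],"dr":[0,0,0],"jaw":1},{"translation":[7,-17.8,0],"dr":[0,0,0],"jaw":1},{"translation":[7,-17.8,0],"dr":[0,0,0],"jaw":1}]' 40
python3 -m inch '[{"translation":[7,-17.8,0],"dr":[0,0,0],"jaw":1},{"translation":[7,-17.8,0],"dr":[0,0,0],"jaw":1},{"translation":[7,-17.8,0],"dr":[0,0,0],"jaw":1},{"translation":[7,-17.8,0],"dr":[0,0,0],"jaw":1},{"translation":[7,-17.8,0],"dr":[0,0,0],"jaw":1}]'
python3 -m inch '[{"translation":[7,-17.8,0],"dr":[0,0,0],"jaw":1},{"translation":[7,-17.8,0],"dr":[0,0,0],"jaw":1},{"translation":[7,-17.8,0],"dr":[0,0,0],"jaw":1},{"translation":[7,-17.8,0],"dr":[0,0,0],"jaw":1},{"translation":[7,-17.8,0],"dr":[0,0,0],"jaw":1}]'
python3 - <<'E'
from h import *
s=status.get_state();print(s['clock'],s['tcp_pos'],s['tool_rot'],s['joints'])
E
```

```text
clock: 0.7
tcp_pos: [0.2967, 0.3468, 0.2453]
tool_rot: [-179.9, 0.0, 156.5]
wrist_force: [0.4, 0.5, 0.4]
finger_gap: 0.0855
gripper_force: 0.0
clock: 1.2
tcp_pos: [0.3676, 0.1697, 0.2454]
tool_rot: [-180.0, 0.1, 156.5]
wrist_force: [-0.6, 1.3, 0.1]
finger_gap: 0.085
gripper_force: 0.0
clock: 1.7
tcp_pos: [0.4382, -0.0079, 0.2453]
tool_rot: [-180.0, 0.1, 156.6]
wrist_force: [-1.0, -0.2, -0.8]
finger_gap: 0.0858
gripper_force: 0.0
1.7 [ 0.43824101 -0.00793667  0.2452532 ] [-1.79991159e+02  1.05436348e-01  1.56572930e+02] [-9.31762548e+00  5.74390564e+00 -1.60722513e+01  6.80837426e+01
 -3.42767366e-02  1.41094225e+01]
```

```bash
python3 - <<'E'
from h import *
d=snap("side"); s=status.get_state();print(s['clock'],s['tcp_pos'],s['tool_rot'])
print(px(d,s['tcp_pos']),px(d,(.436,-.0044,.245)))
t=snap("top");print(status.get_state()['tcp_pos'],px(t,s['tcp_pos']))
a=cv2.resize(d["image"][60:280,200:400],None,fx=2,fy=2);b=cv2.resize(t["image"][100:320,260:460],None,fx=2,fy=2)
cv2.imwrite("pics/g1.png",np.hstack([a,b])[:,:,::-1])
E
```

```text
1.75 [ 0.43698564 -0.00591859  0.24512334] [ 1.79957284e+02 -9.42681471e-03  1.56685936e+02]
(np.float64(285.84674140347744), np.float64(129.87056093195235)) (np.float64(285.14251085981874), np.float64(129.6262037229025))
[ 0.43620958 -0.00471845  0.24507988] (np.float64(364.54058253676476), np.float64(212.55953997485133))
```

View pics/g1.png

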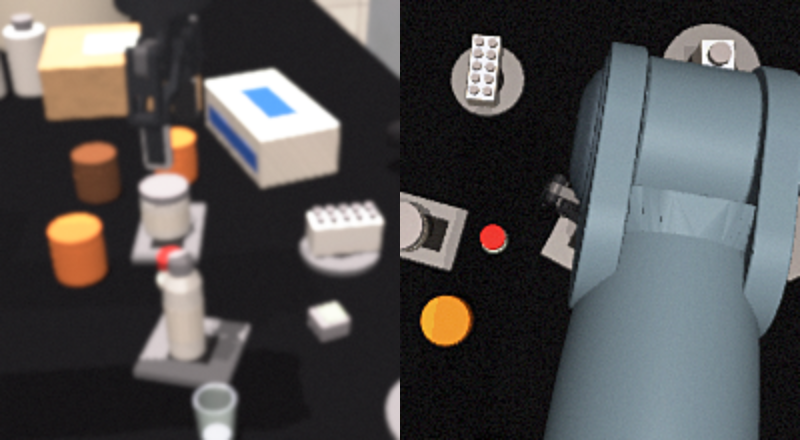

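The side view shows the gripper above the slim bottle, with a finger at crop (157,150) and the bottle at (183,300). The arm has settled on the commanded pose, so I go down and grip.

```bash
python3 -m inch '[{"translation":[0,0,-4],"dr":[0,0,0],"jaw":1},{"translation":[0,0,-8],"dr":[0,0,0],"jaw":1},{"translation":[0,0,-12],"dr":[0,0,0],"jaw":1},{"translation":[0,0,-15],"dr":[0,0,0],"jaw":1},{"translation":[0,0,-17],"dr":[0,0,0],"jaw":1}]'
python3 -m inch '[{"translation":[0,0,0],"dr":[0,0,0],"jaw":1},{"translation":[0,0,0],"dr":[0,0,0],"jaw":0.3},{"translation":[0,0,0],"dr":[0,0,0],"jaw":0.3},{"translation":[0,0,0],"dr":[0,0,0],"jaw":0.3},{"translation":[0,0,0],"dr":[0,0,0],"jaw":0.3}]'
python3 -m inch '[{"translation":[0,0,0],"dr":[0,0,0],"jaw":0.3},{"translation":[0,0,0],"dr":[0,0,0],"jaw":0.3},{"translation":[0,0,0],"dr":[0,0,0],"jaw":0.3},{"translation":[0,0,0],"dr":[0,0,0],"jaw":0.3},{"translation":[0,0,0],"dr":[0,0,0],"jaw":0.3}]'
```

```text
clock: 2.3
tcp_pos: [0.4338, -0.0026, 0.0731]
tool_rot: [-180.0, -0.2, 157.1]
wrist_force: [0.6, 0.6, 0.3]
finger_gap: 0.0856
gripper_force: 0.0
clock: 2.8
tcp_pos: [0.4374, -0.0051, 0.0768]
tool_rot: [179.9, 0.2, 156.9]
wrist_force: [-0.4, 1.3, 5.8]
finger_gap: 0.037
gripper_force: 39.5
clock: 3.3
tcp_pos: [0.4374, -0.0051, 0.0767]
tool_rot: [179.9, 0.2, 156.9]
wrist_force: [-0.4, 2.0, 7.5]
finger_gap: 0.0369
gripper_force: 39.6
```

```bash
python3 -m inch '[{"translation":[0,0,1],"dr":[0,0,0],"jaw":0.3},{"translation":[0,0,3],"dr":[0,0,0],"jaw":0.3},{"translation":[0,0,6],"dr":[0,0,0],"jaw":0.3},{"translation":[0,0,9],"dr":[0,0,0],"jaw":0.3},{"translation":[0,0,11],"dr":[0,0,0],"jaw":0.3}]'
python3 -m inch '[{"translation":[0.1,-1.5,0],"dr":[0,0,0],"jaw":0.3},{"translation":[0.2,-4,0],"dr":[0,0,0],"jaw":0.3},{"translation":[0.3,-7,0],"dr":[0,0,0],"jaw":0.3},{"translation":[0.5,-10,0],"dr":[0,0,0],"jaw":0.3},{"translation":[0.6,-13,0],"dr":[0,0,0],"jaw":0.3}]'
python3 -m inch '[{"translation":[0.1,-3,0],"dr":[0,0,0],"jaw":0.3},{"translation":[0.3,-6,0],"dr":[0,0,0],"jaw":0.3},{"translation":[0.5,-9,0],"dr":[0,0,0],"jaw":0.3},{"translation":[0.6,-11,0],"dr":[0,0,0],"jaw":0.3},{"translation":[0.6,-12.1,0],"dr":[0,0,0],"jaw":0.3}]'
python3 -m inch '[{"translation":[0,0,-1],"dr":[0,0,0],"jaw":0.3},{"translation":[0,0,-3],"dr":[0,0,0],"jaw":0.3},{"translation":[0,0,-6],"dr":[0,0,0],"jaw":0.3},{"translation":[0,0,-8],"dr":[0,0,0],"jaw":0.3},{"translation":[0,0,-9.5],"dr":[0,0,0],"jaw":0.3}]'
python3 -m inch '[{"translation":[0,0,0],"dr":[0,0,0],"jaw":0.3},{"translation":[0,0,0],"dr":[0,0,0],"jaw":0.3},{"translation":[0,0,0],"dr":[0,0,0],"jaw":0.3},{"translation":[0,0,-0.5],"dr":[0,0,0],"jaw":0.3},{"translation":[0,0,-0.8],"dr":[0,0,0],"jaw":0.3}]'
python3 -m inch '[{"translation":[0,0,0],"dr":[0,0,0],"jaw":0.3},{"translation":[0,0,0],"dr":[0,0,0],"jaw":0.3}]'
python3 - <<'E'
from h import *
d=snap("side"); cv2.imwrite("pics/g2.png",cv2.resize(d["image"][150:400,220:450],None,fx=2,fy=2)[:,:,::-1])
E
```

```text
clock: 3.8
tcp_pos: [0.4363, -0.0055, 0.1879]
tool_rot: [180.0, 0.1, 156.8]
wrist_force: [-0.1, 0.4, -2.5]
finger_gap: 0.0367
gripper_force: 40.2
clock: 4.3
tcp_pos: [0.4416, -0.1364, 0.1859]
tool_rot: [-180.0, -0.0, 156.9]
wrist_force: [-0.4, 0.4, -1.9]
finger_gap: 0.0372
gripper_force: 40.3
clock: 4.8
tcp_pos: [0.4477, -0.2579, 0.1857]
tool_rot: [-180.0, 0.0, 156.8]
wrist_force: [0.2, -0.4, -1.1]
finger_gap: 0.0372
gripper_force: 40.4
clock: 5.3
tcp_pos: [0.4465, -0.2537, 0.0881]
tool_rot: [179.9, -0.2, 156.9]
wrist_force: [0.1, -0.2, -2.1]
finger_gap: 0.037
gripper_force: 40.4
clock: 5.8
tcp_pos: [0.4484, -0.2565, 0.0827]
tool_rot: [-180.0, 0.1, 156.9]
wrist_force: [1.0, -0.4, -1.5]
finger_gap: 0.0367
gripper_force: 40.4
clock: 6.0
tcp_pos: [0.4479, -0.2562, 0.0823]
tool_rot: [180.0, -0.0, 156.9]
wrist_force: [-0.8, 0.2, -2.1]
finger_gap: 0.0369
gripper_force: 40.4
```

View pics/g2.png

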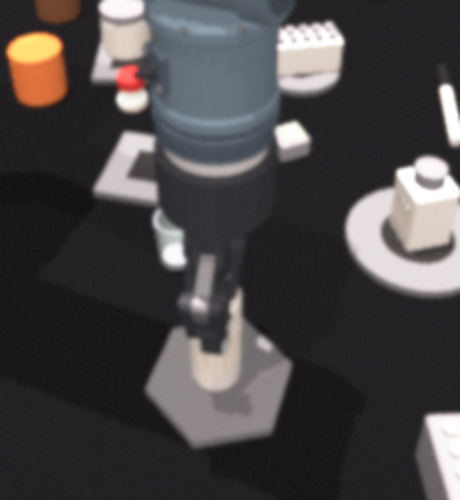

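The bottle hangs upright over the hex stand, at crop (215,360), about 5–6 mm up. I lower it and release.

```bash
python3 -m inch '[{"translation":[0,0,-0.3],"dr":[0,0,0],"jaw":0.3},{"translation":[0,0,-0.5],"dr":[0,0,0],"jaw":0.3},{"translation":[0,0,-0.6],"dr":[0,0,0],"jaw":0.3},{"translation":[0,0,-0.6],"dr":[0,0,0],"jaw":0.3},{"translation":[0,0,-0.6],"dr":[0,0,0],"jaw":0.3}]'
python3 -m inch '[{"translation":[0,0,0],"dr":[0,0,0],"jaw":0.6},{"translation":[0,0,0],"dr":[0,0,0],"jaw":1},{"translation":[0,0,0],"dr":[0,0,0],"jaw":1},{"translation":[0,0,0],"dr":[0,0,0],"jaw":1},{"translation":[0,0,0],"dr":[0,0,0],"jaw":1}]'
python3 -m inch '[{"translation":[0,0,2],"dr":[0,0,0],"jaw":1},{"translation":[0,0,6],"dr":[0,0,0],"jaw":1},{"translation":[0,0,10],"dr":[0,0,0],"jaw":1},{"translation":[0,0,13],"dr":[0,0,0],"jaw":1},{"translation":[0,0,13],"dr":[0,0,0],"jaw":1}]'
python3 - <<'E'
from h import *
s=status.get_state();print(s['clock'],s['tcp_pos'],s['tool_rot'],s['joints'])
E
```

```text
clock: 6.55
tcp_pos: [0.4481, -0.2563, 0.0768]
tool_rot: [-180.0, 0.0, 156.9]
wrist_force: [-1.4, 1.0, 5.1]
finger_gap: 0.037
gripper_force: 40.9
clock: 7.05
tcp_pos: [0.4479, -0.2562, 0.0762]
tool_rot: [180.0, -0.0, 156.9]
wrist_force: [-0.7, -0.3, -0.1]
finger_gap: 0.0851
gripper_force: 0.0
clock: 7.55
tcp_pos: [0.4505, -0.2581, 0.2111]
tool_rot: [-179.9, 0.5, 156.9]
wrist_force: [0.9, -0.3, -0.2]
finger_gap: 0.0859
gripper_force: 0.0
7.55 [ 0.45045918 -0.25808499  0.21114348] [-179.88344379    0.50239424  156.86523427] [-3.68166756e+01  1.54162786e+01 -9.21301540e+00  6.48549989e+01
  5.58152467e-03 -1.36813738e+01]
```

```bash
python3 -m inch '[{"translation":[3,1.4,0],"dr":[0,0,4],"jaw":1},{"translation":[6,2.8,0],"dr":[0,0,9],"jaw":1},{"translation":[9,4.2,0],"dr":[0,0,14],"jaw":1},{"translation":[12,5.6,0],"dr":[0,0,19],"jaw":1},{"translation":[15,7,0],"dr":[0,0,22.2],"jaw":1}]'
python3 -m inch '[{"translation":[3,1.4,0],"dr":[0,0,0],"jaw":1},{"translation":[6,2.8,0],"dr":[0,0,0],"jaw":1},{"translation":[6.65,3.1,0],"dr":[0,0,0],"jaw":1},{"translation":[6.65,3.1,0],"dr":[0,0,0],"jaw":1},{"translation":[6.65,3.1,0],"dr":[0,0,0],"jaw":1}]'
python3 -m inch '[{"translation":[0,0,-4],"dr":[0,0,0],"jaw":1},{"translation":[0,0,-8],"dr":[0,0,0],"jaw":1},{"translation":[0,0,-8],"dr":[0,0,0],"jaw":1},{"translation":[0,0,-8],"dr":[0,0,0],"jaw":1},{"translation":[0,0,-8],"dr":[0,0,0],"jaw":1}]'
python3 - <<'E'
from h import *
d=snap("side"); cv2.imwrite("pics/g3.png",cv2.resize(d["image"][150:350,320:520],None,fx=3,fy=3)[:,:,::-1])
s=status.get_state();print(s['clock'],s['tcp_pos'],s['tool_rot'],s['joints'],px(d,s['tcp_pos']))
E
```

```text
clock: 8.05
tcp_pos: [0.5986, -0.1854, 0.2051]
tool_rot: [180.0, -0.1, 179.2]
wrist_force: [0.2, -0.2, 0.5]
finger_gap: 0.0854
gripper_force: 0.0
clock: 8.55
tcp_pos: [0.6635, -0.1555, 0.2055]
tool_rot: [180.0, -0.1, 179.0]
wrist_force: [-1.0, 0.2, 0.2]
finger_gap: 0.0855
gripper_force: 0.0
clock: 9.05
tcp_pos: [0.6655, -0.1562, 0.1293]
tool_rot: [-179.9, 0.2, 179.0]
wrist_force: [0.2, -0.6, 0.5]
finger_gap: 0.0853
gripper_force: 0.0
9.1 [ 0.66605117 -0.15616644  0.12961234] [-179.91519288    0.27835594  179.03709213] [-1.85059665e+01  3.70187797e+01  1.25266174e+01  6.52168652e+01
  3.03953439e-03 -1.75428449e+01] (np.float64(440.0129414326865), np.float64(214.7946174876233))
```

View pics/g3.png

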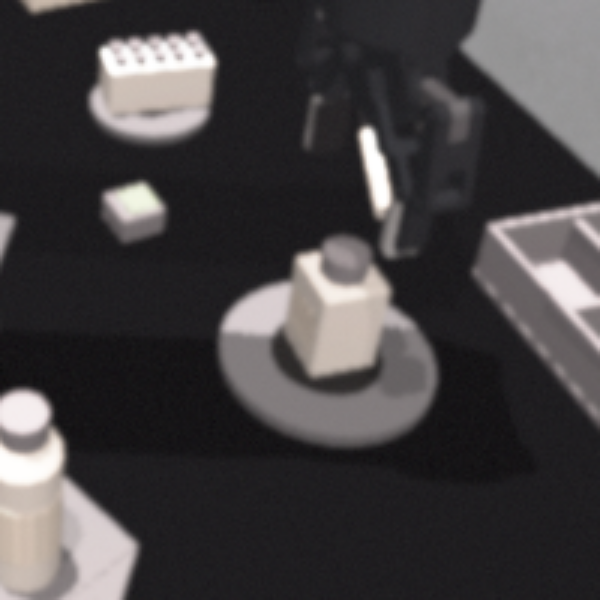

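The gripper is centred over the square bottle, with pads at crop (322,120) and (405,225) and the cap top at (345,245). The slim bottle stands upright on the hex stand. I cross-check the bottle position before going down.

```bash
python3 - <<'E'
from h import *
d=snap("side")
print(w(d,(345/3+320,248/3+150),.088), px(d,(.6645,-.1542,.088)))
print(w(d,(24/3+320,408/3+150),.123))
E
```

```text
[[ 0.66524577 -0.15361416  0.088     ]] (np.float64(434.76334181616926), np.float64(232.95260570294454))
[[ 0.44764307 -0.2538528   0.123     ]]
```

```bash
python3 -m inch '[{"translation":[0,0,-4],"dr":[0,0,0],"jaw":1},{"translation":[0,0,-7],"dr":[0,0,0],"jaw":1},{"translation":[0,0,-8.6],"dr":[0,0,0],"jaw":1},{"translation":[0,0,-8.6],"dr":[0,0,0],"jaw":1},{"translation":[0,0,-8.6],"dr":[0,0,0],"jaw":1}]'
python3 -m inch '[{"translation":[0,0,0],"dr":[0,0,0],"jaw":0.35},{"translation":[0,0,0],"dr":[0,0,0],"jaw":0.35},{"translation":[0,0,0],"dr":[0,0,0],"jaw":0.35},{"translation":[0,0,0],"dr":[0,0,0],"jaw":0.35},{"translation":[0,0,0],"dr":[0,0,0],"jaw":0.35}]'
python3 -m inch '[{"translation":[0,0,0],"dr":[0,0,0],"jaw":0.35},{"translation":[0,0,2],"dr":[0,0,0],"jaw":0.35},{"translation":[0,0,5],"dr":[0,0,0],"jaw":0.35},{"translation":[0,0,8],"dr":[0,0,0],"jaw":0.35},{"translation":[0,0,10],"dr":[0,0,0],"jaw":0.35}]'
python3 -m inch '[{"translation":[-1.5,1,0],"dr":[0,0,-3],"jaw":0.35},{"translation":[-4,2.75,0],"dr":[0,0,-8],"jaw":0.35},{"translation":[-6.5,4.45,0],"dr":[0,0,-13],"jaw":0.35},{"translation":[-9,6.15,0],"dr":[0,0,-18],"jaw":0.35},{"translation":[-11.5,7.85,0],"dr":[0,0,-22],"jaw":0.35}]'
python3 -m inch '[{"translation":[-2.5,1.7,0],"dr":[0,0,-3],"jaw":0.35},{"translation":[-5,3.4,0],"dr":[0,0,-4.8],"jaw":0.35},{"translation":[-7.5,5.1,0],"dr":[0,0,-4.8],"jaw":0.35},{"translation":[-9.5,6.5,0],"dr":[0,0,-4.8],"jaw":0.35},{"translation":[-10.75,7.35,0],"dr":[0,0,-4.8],"jaw":0.35}]'
python3 -m inch '[{"translation":[0,0,-2],"dr":[0,0,0],"jaw":0.35},{"translation":[0,0,-5],"dr":[0,0,0],"jaw":0.35},{"translation":[0,0,-7.5],"dr":[0,0,0],"jaw":0.35},{"translation":[0,0,-9],"dr":[0,0,0],"jaw":0.35},{"translation":[0,0,-9.5],"dr":[0,0,0],"jaw":0.35}]'
python3 -m inch '[{"translation":[0,0,0],"dr":[0,0,0],"jaw":0.35},{"translation":[0,0,0],"dr":[0,0,0],"jaw":0.35},{"translation":[0,0,0],"dr":[0,0,0],"jaw":0.35}]'
python3 - <<'E'
from h import *
d=snap("side"); cv2.imwrite("pics/g4.png",cv2.resize(d["image"][130:330,200:420],None,fx=3,fy=3)[:,:,::-1])
E
```

```text
clock: 9.65
tcp_pos: [0.6655, -0.1556, 0.042]
tool_rot: [-180.0, 0.1, 179.1]
wrist_force: [0.4, -0.9, -0.2]
finger_gap: 0.0854
gripper_force: 0.0
clock: 10.15
tcp_pos: [0.6655, -0.1555, 0.0418]
tool_rot: [-180.0, 0.1, 179.1]
wrist_force: [-0.2, -0.6, 5.7]
finger_gap: 0.0416
gripper_force: 41.8
clock: 10.65
tcp_pos: [0.6647, -0.1553, 0.1421]
tool_rot: [-180.0, 0.1, 179.1]
wrist_force: [-0.0, 0.3, -2.0]
finger_gap: 0.0418
gripper_force: 41.2
clock: 11.15
tcp_pos: [0.5477, -0.076, 0.1397]
tool_rot: [-180.0, -0.1, 156.9]
wrist_force: [-0.2, 0.7, -1.3]
finger_gap: 0.0417
gripper_force: 41.3
clock: 11.65
tcp_pos: [0.4392, -0.0021, 0.1397]
tool_rot: [-180.0, -0.1, 152.3]
wrist_force: [0.6, 0.1, -2.4]
finger_gap: 0.0416
gripper_force: 41.3
clock: 12.15
tcp_pos: [0.4397, -0.0029, 0.0435]
tool_rot: [-179.9, -0.2, 152.3]
wrist_force: [-0.2, 0.0, -2.2]
finger_gap: 0.0418
gripper_force: 41.2
clock: 12.45
tcp_pos: [0.4429, -0.0034, 0.0463]
tool_rot: [180.0, 0.1, 152.3]
wrist_force: [0.1, 0.3, -1.9]
finger_gap: 0.0414
gripper_force: 41.2
```

View pics/g4.png

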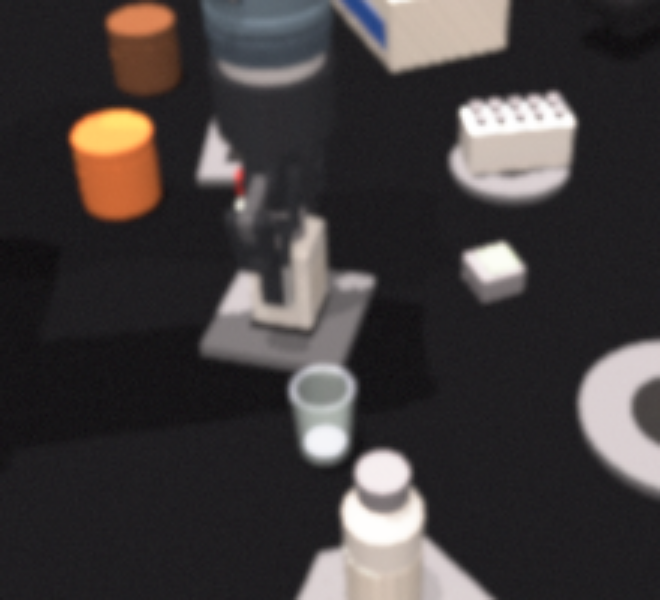

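The square bottle hangs about 5 mm above its stand, at crop (290,290), lined up with the edges. I lower it, release, and move above the jar.

```bash
python3 -m inch '[{"translation":[0,0,-0.3],"dr":[0,0,0],"jaw":0.35},{"translation":[0,0,-0.5],"dr":[0,0,0],"jaw":0.35},{"translation":[0,0,-0.5],"dr":[0,0,0],"jaw":0.35},{"translation":[0,0,-0.5],"dr":[0,0,0],"jaw":0.35}]'
python3 -m inch '[{"translation":[0,0,0],"dr":[0,0,0],"jaw":0.6},{"translation":[0,0,0],"dr":[0,0,0],"jaw":1},{"translation":[0,0,0],"dr":[0,0,0],"jaw":1},{"translation":[0,0,0],"dr":[0,0,0],"jaw":1},{"translation":[0,0,0],"dr":[0,0,0],"jaw":1}]'
python3 -m inch '[{"translation":[0,0,2],"dr":[0,0,0],"jaw":1},{"translation":[0,0,5],"dr":[0,0,0],"jaw":1},{"translation":[0,0,8],"dr":[0,0,0],"jaw":1},{"translation":[0,0,11],"dr":[0,0,0],"jaw":1},{"translation":[0,0,12],"dr":[0,0,0],"jaw":1}]'
python3 -m inch '[{"translation":[0.1,3,0],"dr":[0,0,0],"jaw":1},{"translation":[0.2,6,0],"dr":[0,0,0],"jaw":1},{"translation":[0.3,9,0],"dr":[0,0,0],"jaw":1},{"translation":[0.4,12,0],"dr":[0,0,0],"jaw":1},{"translation":[0.5,15,0],"dr":[0,0,0],"jaw":1}]'
python3 -m inch '[{"translation":[0.1,3,0],"dr":[0,0,0],"jaw":1},{"translation":[0.2,6,0],"dr":[0,0,0],"jaw":1},{"translation":[0.35,8.8,0],"dr":[0,0,0],"jaw":1},{"translation":[0.35,8.8,0],"dr":[0,0,0],"jaw":1},{"translation":[0.35,8.8,0],"dr":[0,0,0],"jaw":1}]'
python3 - <<'E'
from h import *
d=snap("side"); cv2.imwrite("pics/g5.png",cv2.resize(d["image"][90:290,180:400],None,fx=3,fy=3)[:,:,::-1])
print(w(d,(209/2.9+210,54/2.9+135),.07), status.get_state()['tcp_pos'])
t=snap("top"); im=t["image"]
for k in cont(im.max(2)>60):
    x,y=k.mean(0)[0]
    if 320<x<390 and 190<y<250 and cv2.contourArea(k)>300: print(rect(t,k,.008))
cv2.imwrite("pics/t5.png",im[:,:,::-1])
roi=np.zeros(im.shape[:2],bool); roi[190:250,325:390]=1
for k in cont((im.min(2)>205)&roi): print(cv2.contourArea(k),rect(t,k,.072))
E
```

```text
clock: 12.9
tcp_pos: [0.4426, -0.0033, 0.0417]
tool_rot: [180.0, 0.1, 152.3]
wrist_force: [-3.5, 1.8, 11.8]
finger_gap: 0.0416
gripper_force: 42.6
clock: 13.4
tcp_pos: [0.4419, -0.0032, 0.0402]
tool_rot: [180.0, -0.0, 152.3]
wrist_force: [0.7, -0.9, 0.1]
finger_gap: 0.0852
gripper_force: 0.0
clock: 13.9
tcp_pos: [0.4438, -0.0035, 0.1631]
tool_rot: [179.9, 0.3, 152.3]
wrist_force: [1.7, -0.3, -0.1]
finger_gap: 0.0852
gripper_force: 0.0
clock: 14.4
tcp_pos: [0.4464, 0.1479, 0.1594]
tool_rot: [-180.0, -0.1, 152.3]
wrist_force: [0.5, -0.4, 0.8]
finger_gap: 0.0855
gripper_force: 0.0
clock: 14.9
tcp_pos: [0.4498, 0.2349, 0.1594]
tool_rot: [-179.9, -0.0, 152.3]
wrist_force: [-0.8, 0.5, -0.4]
finger_gap: 0.0854
gripper_force: 0.0
[[0.4518286  0.22769371 0.07      ]] [0.44985443 0.23426622 0.15950281]
(array([441.9,  -2. ]), array([97.3, 97.1]), -27.7)
245.0 (array([442.4,  -2.9]), array([39.1, 38.8]), -26.2)
```

View pics/g5.png

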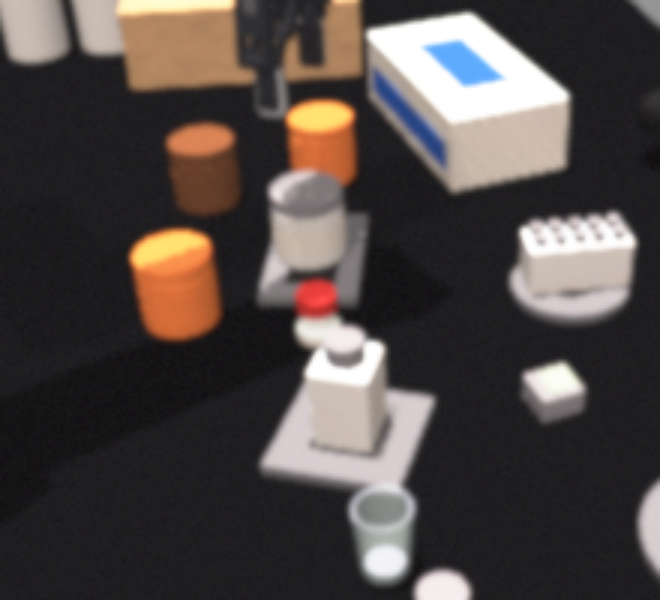

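The square bottle stands aligned near the middle of its stand. The jar's lid is at crop (306,194). The two views disagree on the jar's y by about 8 mm, so I check that.

```bash
python3 - <<'E'
from h import *
d=snap("side");t=snap("top")
b=cv2.boxPoints(((453.6,229.7),(130.9,81.4),75))/1000
f=lambda P:tuple(round(float((v-o)*3),0) for v,o in zip(px(d,P),(180,90)))
print("stand corners in g5",[f((*p,.008)) for p in b])
print("jar lid centre", f((.4504,.236,.07)), f((.4504,.230,.07)), "rack", f((.6535,.137,.05)),"sq cap",f((.442,-.002,.088)))
im=t["image"]; hsv=cv2.cvtColor(im,cv2.COLOR_RGB2HSV)
o=cv2.imread("pics/top0.png"); c=cv2.resize(o[185:245,230:300],None,fx=8,fy=8,interpolation=cv2.INTER_CUBIC)
g=cv2.resize(d["image"][135:195,250:320],None,fx=8,fy=8,interpolation=cv2.INTER_CUBIC)[:,:,::-1]
s0=cv2.imread("pics/s1.png"); g=cv2.resize(s0[135:195,245:285],None,fx=5,fy=8,interpolation=cv2.INTER_CUBIC) if 0 else cv2.resize(s0[140:200,250:280],None,fx=8,fy=8,interpolation=cv2.INTER_CUBIC)
cv2.imwrite("pics/z.png",np.hstack([c,g]))
E
```

```text
stand corners in g5 [(255.0, 296.0), (355.0, 297.0), (366.0, 214.0), (276.0, 214.0)]
jar lid centre (303.0, 186.0) (304.0, 190.0) rack (575.0, 234.0) sq cap (342.0, 336.0)
```

View pics/z.png

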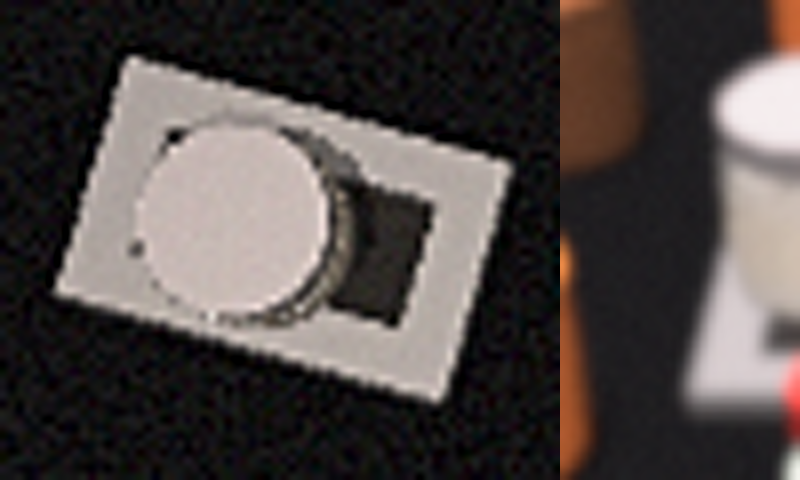

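The lid spans (133–328, 115–315) in the zoom, so the jar centre is about (0.450, 0.235). That is within the finger clearance, so I go down and grip.

```bash
python3 -m inch '[{"translation":[0,-0.2,-3],"dr":[0,0,0],"jaw":1},{"translation":[0,-0.2,-6],"dr":[0,0,0],"jaw":1},{"translation":[0,-0.2,-8],"dr":[0,0,0],"jaw":1},{"translation":[0,-0.2,-8.5],"dr":[0,0,0],"jaw":1},{"translation":[0,-0.2,-9],"dr":[0,0,0],"jaw":1}]'
python3 -m inch '[{"translation":[0,0,-1],"dr":[0,0,0],"jaw":1},{"translation":[0,0,-2],"dr":[0,0,0],"jaw":1},{"translation":[0,0,-3],"dr":[0,0,0],"jaw":1},{"translation":[0,0,-3.5],"dr":[0,0,0],"jaw":1},{"translation":[0,0,-3.5],"dr":[0,0,0],"jaw":1}]'
python3 -m inch '[{"translation":[0,0,0],"dr":[0,0,0],"jaw":0.55},{"translation":[0,0,0],"dr":[0,0,0],"jaw":0.55},{"translation":[0,0,0],"dr":[0,0,0],"jaw":0.55},{"translation":[0,0,0],"dr":[0,0,0],"jaw":0.55},{"translation":[0,0,0],"dr":[0,0,0],"jaw":0.55}]'
python3 - <<'E'
from h import *
d=snap("side"); cv2.imwrite("pics/g6.png",cv2.resize(d["image"][90:290,180:400],None,fx=3,fy=3)[:,:,::-1])
s=status.get_state();print(s['tcp_pos'],s['gripper_force'],s['finger_gap'])
E
```

```text
clock: 15.6
tcp_pos: [0.4504, 0.2322, 0.0703]
tool_rot: [-180.0, -0.0, 152.2]
wrist_force: [-0.5, -0.2, -0.2]
finger_gap: 0.0854
gripper_force: 0.0
clock: 16.1
tcp_pos: [0.4496, 0.2325, 0.0344]
tool_rot: [-179.9, -0.1, 152.3]
wrist_force: [-0.5, -0.2, 1.0]
finger_gap: 0.0855
gripper_force: 0.0
clock: 16.6
tcp_pos: [0.4512, 0.2332, 0.036]
tool_rot: [179.9, 0.1, 152.3]
wrist_force: [0.7, 1.1, 4.3]
finger_gap: 0.0591
gripper_force: 43.3
[0.45124571 0.23317442 0.03605722] 43.40758413076401 0.05922232550024297
```

```bash
python3 -m inch '[{"translation":[0,0,1],"dr":[0,0,0],"jaw":0.55},{"translation":[0,0,3],"dr":[0,0,0],"jaw":0.55},{"translation":[0,0,6],"dr":[0,0,0],"jaw":0.55},{"translation":[0,0,9],"dr":[0,0,0],"jaw":0.55},{"translation":[0,0,10],"dr":[0,0,0],"jaw":0.55}]'
python3 -m inch '[{"translation":[0.9,-1.7,0],"dr":[0,0,0],"jaw":0.55},{"translation":[2.3,-4.3,0],"dr":[0,0,0],"jaw":0.55},{"translation":[3.9,-7.2,0],"dr":[0,0,0],"jaw":0.55},{"translation":[5.5,-10.2,0],"dr":[0,0,0],"jaw":0.55},{"translation":[7.1,-13.2,0],"dr":[0,0,0],"jaw":0.55}]'
python3 -m inch '[{"translation":[1.6,-3,0],"dr":[0,0,0],"jaw":0.55},{"translation":[3.2,-6,0],"dr":[0,0,0],"jaw":0.55},{"translation":[4.8,-9,0],"dr":[0,0,0],"jaw":0.55},{"translation":[6.4,-12,0],"dr":[0,0,0],"jaw":0.55},{"translation":[8,-15,0],"dr":[0,0,0],"jaw":0.55}]'
python3 -m inch '[{"translation":[1.6,-3,0],"dr":[0,0,0],"jaw":0.55},{"translation":[3.2,-6,0],"dr":[0,0,0],"jaw":0.55},{"translation":[4.6,-8.6,0],"dr":[0,0,0],"jaw":0.55},{"translation":[5.6,-10.3,0],"dr":[0,0,0],"jaw":0.55},{"translation":[6.05,-11.05,0],"dr":[0,0,0],"jaw":0.55}]'
python3 -m inch '[{"translation":[0,0,-2],"dr":[0,0,0],"jaw":0.55},{"translation":[0,0,-5],"dr":[0,0,0],"jaw":0.55},{"translation":[0,0,-7.5],"dr":[0,0,0],"jaw":0.55},{"translation":[0,0,-9],"dr":[0,0,0],"jaw":0.55},{"translation":[0,0,-9.5],"dr":[0,0,0],"jaw":0.55}]'
python3 -m inch '[{"translation":[0,0,0],"dr":[0,0,0],"jaw":0.55},{"translation":[0,0,0],"dr":[0,0,0],"jaw":0.55},{"translation":[0,0,0],"dr":[0,0,0],"jaw":0.55}]'
python3 - <<'E'
from h import *
d=snap("side"); cv2.imwrite("pics/g7.png",cv2.resize(d["image"][150:350,320:520],None,fx=3,fy=3)[:,:,::-1])
E
```

```text
clock: 17.15
tcp_pos: [0.4518, 0.2332, 0.1382]
tool_rot: [179.8, 0.2, 152.3]
wrist_force: [0.7, 1.0, -1.3]
finger_gap: 0.0593
gripper_force: 43.4
clock: 17.65
tcp_pos: [0.521, 0.0995, 0.1343]
tool_rot: [-179.9, -0.1, 152.3]
wrist_force: [-0.3, -0.5, -2.0]
finger_gap: 0.0591
gripper_force: 43.4
clock: 18.15
tcp_pos: [0.601, -0.0504, 0.134]
tool_rot: [-180.0, -0.1, 152.2]
wrist_force: [1.3, 0.9, -1.2]
finger_gap: 0.0594
gripper_force: 43.4
clock: 18.65
tcp_pos: [0.6618, -0.1615, 0.1337]
tool_rot: [-180.0, -0.1, 152.2]
wrist_force: [0.5, 0.8, -1.4]
finger_gap: 0.059
gripper_force: 43.4
clock: 19.15
tcp_pos: [0.6592, -0.1581, 0.0371]
tool_rot: [-180.0, -0.4, 152.3]
wrist_force: [-0.4, -0.2, -1.6]
finger_gap: 0.059
gripper_force: 43.4
clock: 19.45
tcp_pos: [0.663, -0.1599, 0.0418]
tool_rot: [180.0, 0.1, 152.3]
wrist_force: [0.8, 0.7, -1.6]
finger_gap: 0.0592
gripper_force: 43.4
```

View pics/g7.png

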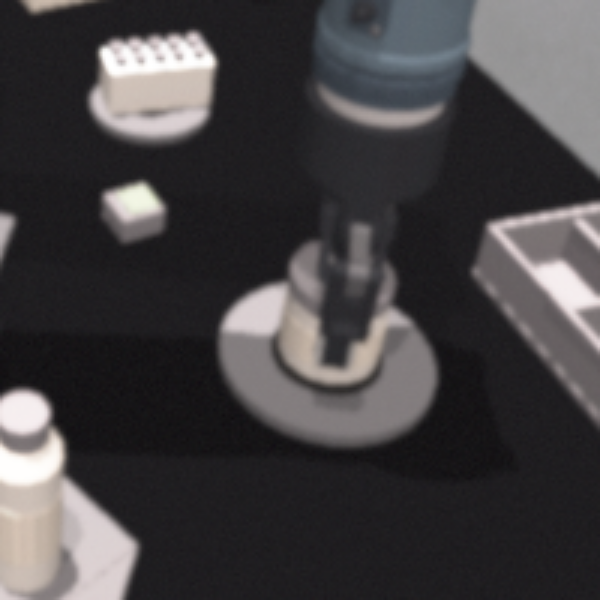

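The jar is held just above the middle of the large round stand, at crop (333,330). I lower it, release, and go above the rack.

```bash
python3 -m inch '[{"translation":[0,0,-0.3],"dr":[0,0,0],"jaw":0.55},{"translation":[0,0,-0.5],"dr":[0,0,0],"jaw":0.55},{"translation":[0,0,-0.5],"dr":[0,0,0],"jaw":0.55},{"translation":[0,0,-0.5],"dr":[0,0,0],"jaw":0.55}]'
python3 -m inch '[{"translation":[0,0,0],"dr":[0,0,0],"jaw":0.8},{"translation":[0,0,0],"dr":[0,0,0],"jaw":1},{"translation":[0,0,0],"dr":[0,0,0],"jaw":1},{"translation":[0,0,0],"dr":[0,0,0],"jaw":1},{"translation":[0,0,0],"dr":[0,0,0],"jaw":1}]'
python3 -m inch '[{"translation":[0,0,2],"dr":[0,0,0],"jaw":1},{"translation":[0,0,5],"dr":[0,0,0],"jaw":1},{"translation":[0,0,8],"dr":[0,0,0],"jaw":1},{"translation":[0,0,10],"dr":[0,0,0],"jaw":1},{"translation":[0,0,10],"dr":[0,0,0],"jaw":1}]'
python3 -m inch '[{"translation":[-0.1,3,0],"dr":[0,0,5],"jaw":1},{"translation":[-0.2,6,0],"dr":[0,0,10],"jaw":1},{"translation":[-0.3,9,0],"dr":[0,0,15],"jaw":1},{"translation":[-0.4,12,0],"dr":[0,0,20],"jaw":1},{"translation":[-0.5,15,0],"dr":[0,0,22.8],"jaw":1}]'
python3 -m inch '[{"translation":[-0.1,4,0],"dr":[0,0,0],"jaw":1},{"translation":[-0.2,8,0],"dr":[0,0,0],"jaw":1},{"translation":[-0.3,12,0],"dr":[0,0,0],"jaw":1},{"translation":[-0.35,14.55,0],"dr":[0,0,0],"jaw":1},{"translation":[-0.35,14.55,0],"dr":[0,0,0],"jaw":1}]'
python3 -m inch '[{"translation":[0,0,-2],"dr":[0,0,0],"jaw":1},{"translation":[0,0,-4],"dr":[0,0,0],"jaw":1},{"translation":[0,0,-4],"dr":[0,0,0],"jaw":1},{"translation":[0,0,-4],"dr":[0,0,0],"jaw":1}]'
python3 - <<'E'
from h import *
d=snap("side"); cv2.imwrite("pics/g8.png",cv2.resize(d["image"][100:300,320:520],None,fx=3,fy=3)[:,:,::-1])
s=status.get_state();print(s['tcp_pos'],s['tool_rot'],px(d,s['tcp_pos']))
E
```

```text
clock: 19.9
tcp_pos: [0.6624, -0.1599, 0.0361]
tool_rot: [180.0, 0.1, 152.3]
wrist_force: [-0.7, -0.4, 4.1]
finger_gap: 0.0596
gripper_force: 43.5
clock: 20.4
tcp_pos: [0.6618, -0.1597, 0.0351]
tool_rot: [180.0, -0.0, 152.3]
wrist_force: [0.0, 0.5, 0.1]
finger_gap: 0.0852
gripper_force: 0.0
clock: 20.9
tcp_pos: [0.6643, -0.1605, 0.1394]
tool_rot: [179.9, 0.4, 152.3]
wrist_force: [0.7, -0.5, -0.0]
finger_gap: 0.0854
gripper_force: 0.0
clock: 21.4
tcp_pos: [0.656, -0.0085, 0.1337]
tool_rot: [180.0, -0.1, 175.2]
wrist_force: [-0.7, 0.0, 0.4]
finger_gap: 0.085
gripper_force: 0.0
clock: 21.9
tcp_pos: [0.6521, 0.1396, 0.1337]
tool_rot: [179.9, -0.1, 175.4]
wrist_force: [0.1, -0.3, -0.5]
finger_gap: 0.0854
gripper_force: 0.0
clock: 22.3
tcp_pos: [0.6526, 0.135, 0.0944]
tool_rot: [-180.0, -0.1, 175.0]
wrist_force: [-0.2, -0.4, 0.6]
finger_gap: 0.0853
gripper_force: 0.0
[0.6534898  0.13514852 0.09547579] [-1.79993626e+02 -1.29771732e-02  1.75020656e+02] (np.float64(372.93008061496784), np.float64(151.72274395161293))
```

View pics/g8.png

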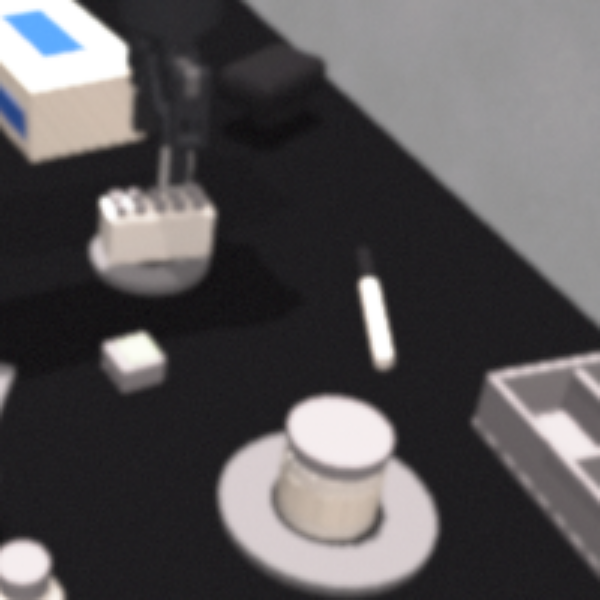

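The open fingers straddle the rack at crop (175,165), and the jar stands in the middle of the large round stand at (335,480). I go down, grip, and carry the rack to the oblong stand while turning it.

```bash
python3 -m inch '[{"translation":[0,0,-2],"dr":[0,0,0],"jaw":1},{"translation":[0,0,-4],"dr":[0,0,0],"jaw":1},{"translation":[0,0,-5.5],"dr":[0,0,0],"jaw":1},{"translation":[0,0,-6.7],"dr":[0,0,0],"jaw":1},{"translation":[0,0,-6.7],"dr":[0,0,0],"jaw":1}]'
python3 -m inch '[{"translation":[0,0,0],"dr":[0,0,0],"jaw":0.3},{"translation":[0,0,0],"dr":[0,0,0],"jaw":0.3},{"translation":[0,0,0],"dr":[0,0,0],"jaw":0.3},{"translation":[0,0,0],"dr":[0,0,0],"jaw":0.3},{"translation":[0,0,0],"dr":[0,0,0],"jaw":0.3}]'
python3 -m inch '[{"translation":[0,0,0],"dr":[0,0,0],"jaw":0.3},{"translation":[0,0,2],"dr":[0,0,0],"jaw":0.3},{"translation":[0,0,5],"dr":[0,0,0],"jaw":0.3},{"translation":[0,0,8],"dr":[0,0,0],"jaw":0.3},{"translation":[0,0,10],"dr":[0,0,0],"jaw":0.3}]'
python3 -m inch '[{"translation":[-2,0.93,0],"dr":[0,0,4],"jaw":0.3},{"translation":[-4,1.85,0],"dr":[0,0,11],"jaw":0.3},{"translation":[-6,2.78,0],"dr":[0,0,18],"jaw":0.3},{"translation":[-8,3.71,0],"dr":[0,0,25],"jaw":0.3},{"translation":[-10,4.64,0],"dr":[0,0,32],"jaw":0.3}]'
python3 -m inch '[{"translation":[-2,0.93,0],"dr":[0,0,7],"jaw":0.3},{"translation":[-4,1.85,0],"dr":[0,0,14],"jaw":0.3},{"translation":[-6,2.78,0],"dr":[0,0,21],"jaw":0.3},{"translation":[-8,3.71,0],"dr":[0,0,28],"jaw":0.3},{"translation":[-10,4.64,0],"dr":[0,0,35],"jaw":0.3}]'
python3 -m inch '[{"translation":[0,0,0],"dr":[0,0,6],"jaw":0.3},{"translation":[0,0,0],"dr":[0,0,10],"jaw":0.3},{"translation":[0,0,0],"dr":[0,0,12.9],"jaw":0.3},{"translation":[0,0,0],"dr":[0,0,12.9],"jaw":0.3},{"translation":[0,0,0],"dr":[0,0,12.9],"jaw":0.3}]'
python3 -m inch '[{"translation":[0,0,-2],"dr":[0,0,0],"jaw":0.3},{"translation":[0,0,-5],"dr":[0,0,0],"jaw":0.3},{"translation":[0,0,-7.5],"dr":[0,0,0],"jaw":0.3},{"translation":[0,0,-9],"dr":[0,0,0],"jaw":0.3},{"translation":[0,0,-9.5],"dr":[0,0,0],"jaw":0.3}]'
python3 -m inch '[{"translation":[0,0,0],"dr":[0,0,0],"jaw":0.3},{"translation":[0,0,0],"dr":[0,0,0],"jaw":0.3},{"translation":[0,0,0],"dr":[0,0,0],"jaw":0.3}]'
python3 - <<'E'
from h import *
d=snap("side"); cv2.imwrite("pics/g9.png",cv2.resize(d["image"][90:290,180:400],None,fx=3,fy=3)[:,:,::-1])
E
```

```text
clock: 22.85
tcp_pos: [0.6527, 0.1354, 0.0273]
tool_rot: [-180.0, -0.1, 175.0]
wrist_force: [-0.3, 0.1, -0.2]
finger_gap: 0.0854
gripper_force: 0.0
clock: 23.35
tcp_pos: [0.6544, 0.136, 0.0295]
tool_rot: [180.0, 0.1, 175.1]
wrist_force: [-0.9, -0.0, 4.6]
finger_gap: 0.0355
gripper_force: 41.7
clock: 23.85
tcp_pos: [0.6537, 0.1358, 0.13]
tool_rot: [180.0, 0.1, 175.1]
wrist_force: [-0.7, -0.5, -1.4]
finger_gap: 0.0361
gripper_force: 41.0
clock: 24.35
tcp_pos: [0.5519, 0.1823, 0.1276]
tool_rot: [180.0, -0.1, -152.7]
wrist_force: [-0.3, 0.1, -1.9]
finger_gap: 0.0353
gripper_force: 41.0
clock: 24.85
tcp_pos: [0.4519, 0.2286, 0.1278]
tool_rot: [179.9, -0.1, -117.7]
wrist_force: [0.3, -0.0, -1.2]
finger_gap: 0.0353
gripper_force: 41.0
clock: 25.35
tcp_pos: [0.4531, 0.2284, 0.128]
tool_rot: [180.0, -0.0, -105.1]
wrist_force: [-0.5, -0.3, -1.5]
finger_gap: 0.0357
gripper_force: 41.0
clock: 25.85
tcp_pos: [0.4517, 0.2279, 0.0314]
tool_rot: [179.8, -0.1, -105.1]
wrist_force: [-0.5, 0.9, -0.7]
finger_gap: 0.0353
gripper_force: 41.0
clock: 26.15
tcp_pos: [0.4545, 0.229, 0.0344]
tool_rot: [-179.9, 0.1, -105.0]
wrist_force: [0.3, 0.9, -0.8]
finger_gap: 0.0355
gripper_force: 41.0
```

View pics/g9.png

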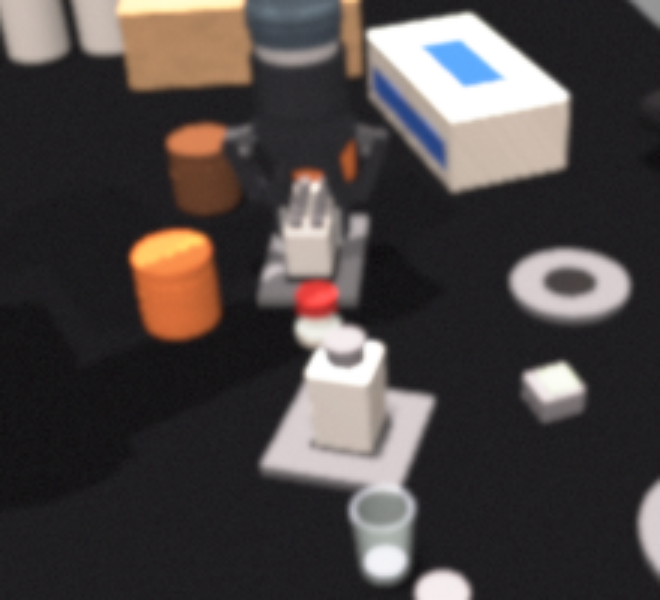

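The rack hangs just above the oblong stand, at crop (312,240), lengthwise. I lower it, release, rise, and measure.

```bash
python3 -m inch '[{"translation":[0,0,-0.3],"dr":[0,0,0],"jaw":0.3},{"translation":[0,0,-0.5],"dr":[0,0,0],"jaw":0.3},{"translation":[0,0,-0.5],"dr":[0,0,0],"jaw":0.3},{"translation":[0,0,-0.5],"dr":[0,0,0],"jaw":0.3}]'
python3 -m inch '[{"translation":[0,0,0],"dr":[0,0,0],"jaw":0.6},{"translation":[0,0,0],"dr":[0,0,0],"jaw":1},{"translation":[0,0,0],"dr":[0,0,0],"jaw":1},{"translation":[0,0,0],"dr":[0,0,0],"jaw":1},{"translation":[0,0,0],"dr":[0,0,0],"jaw":1}]'
python3 -m inch '[{"translation":[0,0,3],"dr":[0,0,0],"jaw":1},{"translation":[0,0,7],"dr":[0,0,0],"jaw":1},{"translation":[0,0,11],"dr":[0,0,0],"jaw":1},{"translation":[0,0,15],"dr":[0,0,0],"jaw":1},{"translation":[0,0,17.2],"dr":[0,0,0],"jaw":1}]'
python3 - <<'E'
from h import *
t=snap("top","t9"); im=t["image"]
def crop(x0,x1,y0,y1,k): return cv2.resize(im[y0:y1,x0:x1],(400,400),interpolation=cv2.INTER_CUBIC)
cv2.imwrite("pics/g10.png",np.hstack([crop(430,480,190,240,8),crop(390,440,110,160,8)])[:,:,::-1])
for k in cont(im.max(2)>60):
    x,y=k.mean(0)[0]; q=w(t,k.reshape(-1,2),.008)[:,:2]
    if 280<x<325 and 110<y<165 or 390<x<445 and 105<y<165: print(k.mean(0)[0],circ(q),rect(t,k,.008))
E
```

```text
clock: 26.6
tcp_pos: [0.4541, 0.2288, 0.0295]
tool_rot: [-179.9, 0.1, -105.0]
wrist_force: [-2.1, -1.9, 7.9]
finger_gap: 0.0357
gripper_force: 42.0
clock: 27.1
tcp_pos: [0.4533, 0.2286, 0.0282]
tool_rot: [180.0, -0.0, -105.0]
wrist_force: [-0.3, 0.4, 0.1]
finger_gap: 0.0856
gripper_force: 0.0
clock: 27.6
tcp_pos: [0.4547, 0.2291, 0.2039]
tool_rot: [-179.8, 0.2, -105.0]
wrist_force: [0.2, 0.0, 0.3]
finger_gap: 0.0853
gripper_force: 0.0
[303.17647059 139.50980392] (array([649.4, 134.6]), np.float64(47.4)) (array([649.3, 135.4]), array([94.8, 94.5]), -89.5)
[414.89781022 135.69343066] (array([ 662.3, -158.6]), np.float64(64.3)) (array([ 662.1, -157.9]), array([129.7, 128.1]), -44.7)
```

View pics/g10.png

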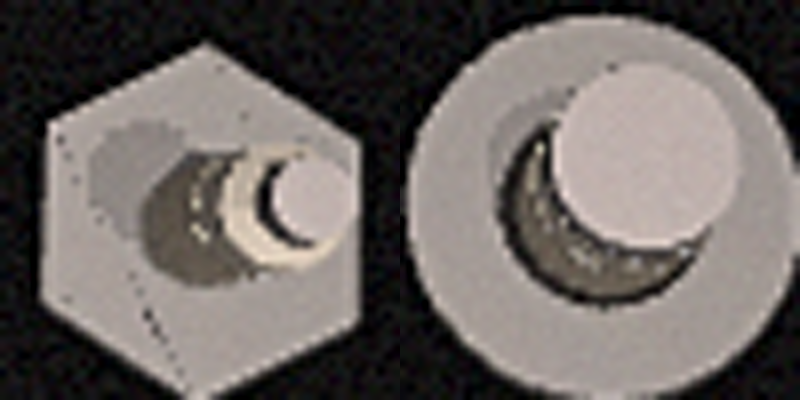

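The slim bottle's cap is at crop (314,199) on the hex stand and the jar's lid at (646,156). I convert both.

```bash
python3 - <<'E'
from h import *
t=snap("top")
print("jar",w(t,(420.3,129.1),.07),"slim",w(t,(468.85,214.5),.123),"slim shoulder",w(t,(430+288.5/8-.4,190+205/8-.4),.096))
im=t["image"]; print(status.get_state()['tcp_pos'])
E
python3 -m inch '[{"translation":[0,-3,0],"dr":[0,0,0],"jaw":1},{"translation":[-0.1,-7,0],"dr":[0,0,0],"jaw":1},{"translation":[-0.1,-11,0],"dr":[0,0,0],"jaw":1},{"translation":[-0.1,-15,0],"dr":[0,0,0],"jaw":1},{"translation":[-0.2,-18,0],"dr":[0,0,0],"jaw":1}]'
python3 -m inch '[{"translation":[0,-4,0],"dr":[0,0,0],"jaw":1},{"translation":[0,-8,0],"dr":[0,0,0],"jaw":1},{"translation":[0,-12,0],"dr":[0,0,0],"jaw":1},{"translation":[-0.1,-15,0],"dr":[0,0,0],"jaw":1},{"translation":[-0.2,-18,0],"dr":[0,0,0],"jaw":1}]'
python3 -m inch '[{"translation":[0,-4,0],"dr":[0,0,0],"jaw":1},{"translation":[0,-8,0],"dr":[0,0,0],"jaw":1},{"translation":[-0.1,-11,0],"dr":[0,0,0],"jaw":1},{"translation":[-0.16,-12.5,0],"dr":[0,0,0],"jaw":1},{"translation":[-0.16,-12.5,0],"dr":[0,0,0],"jaw":1}]'
python3 - <<'E'
from h import *
t=snap("top","t11"); im=t["image"]
for k in cont(im.max(2)>60):
    x,y=k.mean(0)[0]
    if 225<x<390 and 190<y<250 and cv2.contourArea(k)>300: print(k.mean(0)[0].round(),rect(t,k,.008))
roi=np.zeros(im.shape[:2],bool); roi[188:250,230:390]=1
for k in cont((im.min(2)>205)&roi):
    if cv2.contourArea(k)>30: print(cv2.contourArea(k),k.mean(0)[0],rect(t,k,.05 if k.mean(0)[0][0]<320 else .072))
print(status.get_state()['tcp_pos'],status.get_state()['joints'])
cv2.imwrite("pics/g12.png",cv2.resize(im[180:255,230:390],None,fx=5,fy=5,interpolation=cv2.INTER_CUBIC)[:,:,::-1])
E
```

```text
jar [[ 0.66152639 -0.15918949  0.07      ]] slim [[ 0.44580041 -0.25458874  0.123     ]] slim shoulder [[ 0.4463513  -0.25593408  0.096     ]]
[0.45590604 0.22949896 0.20418979]
clock: 28.2
tcp_pos: [0.4505, 0.0467, 0.199]
tool_rot: [179.9, -0.0, -105.1]
wrist_force: [0.6, -0.0, -0.2]
finger_gap: 0.0852
gripper_force: 0.0
clock: 28.7
tcp_pos: [0.4485, -0.1327, 0.199]
tool_rot: [179.9, 0.0, -105.1]
wrist_force: [0.1, -0.1, 0.0]
finger_gap: 0.0858
gripper_force: 0.0
clock: 29.2
tcp_pos: [0.4474, -0.2574, 0.1993]
tool_rot: [179.9, 0.0, -105.2]
wrist_force: [-0.1, 0.6, 0.1]
finger_gap: 0.0852
gripper_force: 0.0
[355. 219.] (array([441.9,  -2. ]), array([97.3, 97.1]), -27.6)
[265. 213.] (array([453.7, 229.7]), array([130.9,  81.3]), 74.9)
244.5 [357.18181818 216.69090909] (array([442.4,  -2.9]), array([39.1, 38.7]), -26.2)
358.0 [262.23636364 210.94545455] (array([453.6, 229.7]), array([82.3, 34.3]), 75.2)
[ 0.4473666 -0.2559759  0.1994236] [-3.68553455e+01  1.58740765e+01 -1.03679925e+01  6.38788057e+01
  4.04244653e-02 -1.11760542e+02]
```

View pics/g12.png

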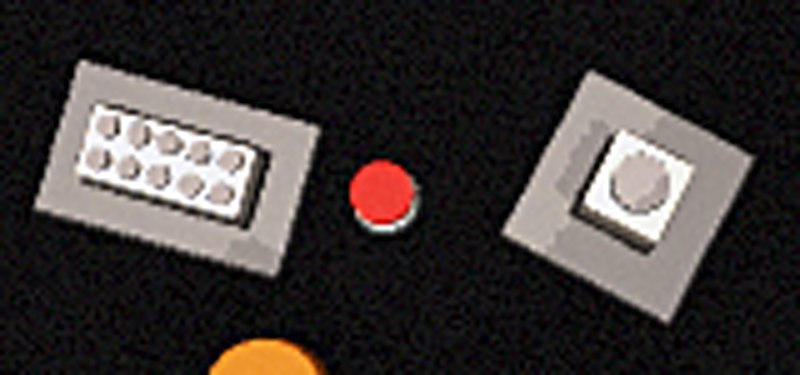

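Rack (453.6, 229.7, 75.2°) and square bottle (442.4, −2.9) sit centred and aligned on their stands within 1–2 mm. The last transfer is the slim bottle to the small round stand.

```bash
python3 -m inch '[{"translation":[-0.15,0,-3],"dr":[0,0,0],"jaw":1},{"translation":[-0.15,0,-6],"dr":[0,0,0],"jaw":1},{"translation":[-0.15,0,-9],"dr":[0,0,0],"jaw":1},{"translation":[-0.15,0,-11.5],"dr":[0,0,0],"jaw":1},{"translation":[-0.15,0,-12.5],"dr":[0,0,0],"jaw":1}]'
python3 -m inch '[{"translation":[0,0,0],"dr":[0,0,0],"jaw":1},{"translation":[0,0,0],"dr":[0,0,0],"jaw":0.3},{"translation":[0,0,0],"dr":[0,0,0],"jaw":0.3},{"translation":[0,0,0],"dr":[0,0,0],"jaw":0.3},{"translation":[0,0,0],"dr":[0,0,0],"jaw":0.3}]'
python3 -m inch '[{"translation":[0,0,0],"dr":[0,0,0],"jaw":0.3},{"translation":[0,0,1],"dr":[0,0,0],"jaw":0.3},{"translation":[0,0,4],"dr":[0,0,0],"jaw":0.3},{"translation":[0,0,7],"dr":[0,0,0],"jaw":0.3},{"translation":[0,0,10],"dr":[0,0,0],"jaw":0.3}]'
python3 -m inch '[{"translation":[0.7,1.3,0],"dr":[0,0,0],"jaw":0.3},{"translation":[2,3.9,0],"dr":[0,0,0],"jaw":0.3},{"translation":[3.5,6.8,0],"dr":[0,0,0],"jaw":0.3},{"translation":[5,9.7,0],"dr":[0,0,0],"jaw":0.3},{"translation":[6.5,12.6,0],"dr":[0,0,0],"jaw":0.3}]'
python3 -m inch '[{"translation":[1.5,2.9,0],"dr":[0,0,0],"jaw":0.3},{"translation":[3,5.8,0],"dr":[0,0,0],"jaw":0.3},{"translation":[4.5,8.7,0],"dr":[0,0,0],"jaw":0.3},{"translation":[6,11.6,0],"dr":[0,0,0],"jaw":0.3},{"translation":[7.5,14.5,0],"dr":[0,0,0],"jaw":0.3}]'
python3 -m inch '[{"translation":[1.5,2.9,0],"dr":[0,0,0],"jaw":0.3},{"translation":[3,5.8,0],"dr":[0,0,0],"jaw":0.3},{"translation":[4.5,8.7,0],"dr":[0,0,0],"jaw":0.3},{"translation":[5.7,11,0],"dr":[0,0,0],"jaw":0.3},{"translation":[6.3,11.9,0],"dr":[0,0,0],"jaw":0.3}]'
python3 -m inch '[{"translation":[0,0,-2],"dr":[0,0,0],"jaw":0.3},{"translation":[0,0,-5],"dr":[0,0,0],"jaw":0.3},{"translation":[0,0,-7.5],"dr":[0,0,0],"jaw":0.3},{"translation":[0,0,-8.8],"dr":[0,0,0],"jaw":0.3},{"translation":[0,0,-9.3],"dr":[0,0,0],"jaw":0.3}]'
python3 -m inch '[{"translation":[0,0,0],"dr":[0,0,0],"jaw":0.3},{"translation":[0,0,0],"dr":[0,0,0],"jaw":0.3},{"translation":[0,0,0],"dr":[0,0,0],"jaw":0.3}]'
python3 - <<'E'
from h import *
d=snap("side"); cv2.imwrite("pics/g13.png",cv2.resize(d["image"][100:300,300:500],None,fx=3,fy=3)[:,:,::-1])
E
```

```text
clock: 29.75
tcp_pos: [0.4446, -0.253, 0.0728]
tool_rot: [179.7, 0.1, -104.9]
wrist_force: [-0.8, -0.6, 0.6]
finger_gap: 0.0854
gripper_force: 0.0
clock: 30.25
tcp_pos: [0.447, -0.257, 0.0766]
tool_rot: [-179.9, -0.1, -105.0]
wrist_force: [-1.0, 0.7, 4.5]
finger_gap: 0.0372
gripper_force: 39.4
clock: 30.75
tcp_pos: [0.446, -0.2562, 0.1768]
tool_rot: [180.0, 0.0, -105.0]
wrist_force: [-0.8, -0.4, -1.8]
finger_gap: 0.037
gripper_force: 40.3
clock: 31.25
tcp_pos: [0.5113, -0.1286, 0.1747]
tool_rot: [179.9, 0.0, -105.0]
wrist_force: [0.4, -0.0, -1.2]
finger_gap: 0.0371
gripper_force: 40.4
clock: 31.75
tcp_pos: [0.5861, 0.0165, 0.1745]
tool_rot: [179.9, -0.0, -105.0]
wrist_force: [0.3, -0.0, -1.9]
finger_gap: 0.0371
gripper_force: 40.4
clock: 32.25
tcp_pos: [0.6493, 0.1365, 0.1741]
tool_rot: [179.9, 0.0, -104.9]
wrist_force: [1.1, 0.2, -1.8]
finger_gap: 0.0369
gripper_force: 40.4
clock: 32.75
tcp_pos: [0.6476, 0.1332, 0.0802]
tool_rot: [179.8, -0.1, -105.1]
wrist_force: [-0.7, -0.5, -1.6]
finger_gap: 0.0368
gripper_force: 40.4
clock: 33.05
tcp_pos: [0.6506, 0.1337, 0.084]
tool_rot: [-179.8, 0.1, -105.0]
wrist_force: [-0.2, 0.1, -0.6]
finger_gap: 0.0369
gripper_force: 40.4
```

```bash
python3 -m inch '[{"translation":[0,0,-0.3],"dr":[0,0,0],"jaw":0.3},{"translation":[0,0,-0.5],"dr":[0,0,0],"jaw":0.3},{"translation":[0,0,-0.6],"dr":[0,0,0],"jaw":0.3},{"translation":[0,0,-0.65],"dr":[0,0,0],"jaw":0.3},{"translation":[0,0,-0.65],"dr":[0,0,0],"jaw":0.3}]'
python3 -m inch '[{"translation":[0,0,0],"dr":[0,0,0],"jaw":0.5},{"translation":[0,0,0],"dr":[0,0,0],"jaw":1},{"translation":[0,0,0],"dr":[0,0,0],"jaw":1},{"translation":[0,0,0],"dr":[0,0,0],"jaw":1},{"translation":[0,0,0],"dr":[0,0,0],"jaw":1}]'
python3 -m inch '[{"translation":[0,0,2],"dr":[0,0,0],"jaw":1},{"translation":[0,0,5],"dr":[0,0,0],"jaw":1},{"translation":[0,0,9],"dr":[0,0,0],"jaw":1},{"translation":[0,0,13],"dr":[0,0,0],"jaw":1},{"translation":[0,0,15],"dr":[0,0,0],"jaw":1}]'
python3 -m inch '[{"translation":[-3,-3,0],"dr":[0,0,0],"jaw":1},{"translation":[-6,-6,0],"dr":[0,0,0],"jaw":1},{"translation":[-9,-9,0],"dr":[0,0,0],"jaw":1},{"translation":[-12,-12,0],"dr":[0,0,0],"jaw":1},{"translation":[-15,-15,0],"dr":[0,0,0],"jaw":1}]'
python3 -m inch '[{"translation":[0,-4,0],"dr":[0,0,0],"jaw":1},{"translation":[0,-8,0],"dr":[0,0,0],"jaw":1},{"translation":[0,-12,0],"dr":[0,0,0],"jaw":1},{"translation":[0,-15,0],"dr":[0,0,0],"jaw":1},{"translation":[0,-15,0],"dr":[0,0,0],"jaw":1}]'
python3 - <<'E'
from h import *
d=snap("side"); t=snap("top")
a=cv2.resize(d["image"][90:290,200:400],(390,390),interpolation=cv2.INTER_CUBIC); b=cv2.resize(t["image"][105:170,270:335],(390,390),interpolation=cv2.INTER_CUBIC)
cv2.imwrite("pics/g14.png",np.hstack([a,b])[:,:,::-1])
E
```

```text
clock: 33.6
tcp_pos: [0.6494, 0.1337, 0.0767]
tool_rot: [-180.0, 0.0, -105.0]
wrist_force: [-2.0, 0.0, 4.6]
finger_gap: 0.0367
gripper_force: 40.9
clock: 34.1
tcp_pos: [0.6493, 0.1336, 0.0757]
tool_rot: [180.0, -0.0, -105.0]
wrist_force: [-0.8, 0.5, 0.5]
finger_gap: 0.0852
gripper_force: 0.0
clock: 34.6
tcp_pos: [0.6508, 0.1337, 0.2302]
tool_rot: [-179.7, 0.1, -105.0]
wrist_force: [0.1, -0.1, -0.1]
finger_gap: 0.0855
gripper_force: 0.0
clock: 35.1
tcp_pos: [0.498, -0.0174, 0.2258]
tool_rot: [-180.0, -0.0, -105.0]
wrist_force: [1.2, -1.1, 0.5]
finger_gap: 0.0855
gripper_force: 0.0
clock: 35.6
tcp_pos: [0.4994, -0.17, 0.2258]
tool_rot: [-179.9, -0.1, -105.3]
wrist_force: [-0.1, 0.7, -0.2]
finger_gap: 0.0857
gripper_force: 0.0
```

View pics/g14.png

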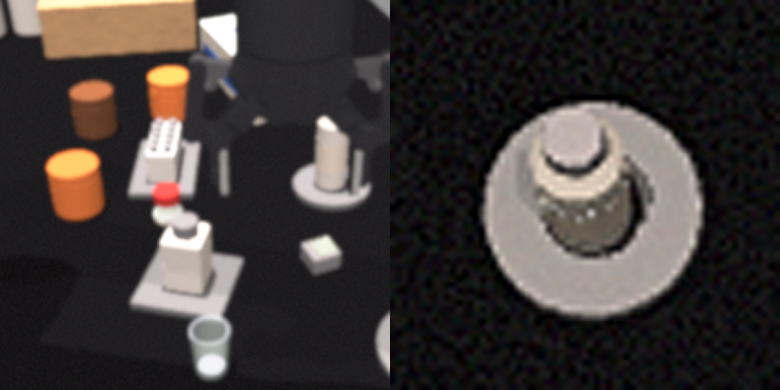

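The slim bottle stands upright on the small round stand, its cap at crop (573,138). The rack, square bottle and beaker are in place.

```bash
python3 - <<'E'
from h import *
t=snap("top"); p=w(t,(300.1,127.6),.123)[0]; print(p)
if np.hypot(p[0]-.6493,p[1]-.1346)<.006:
    from rig import order
    print(order.job_done())
E
```

```text
[0.64756334 0.13550303 0.123     ]
the job is handed in; nothing more can be done
None
```

All four containers stand upright on their own stands, within about 3 mm of the middle by camera, with the rack and square bottle lined up to within about 1.5°; the beaker was left untouched, and the job was handed in after about 36 s.

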